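# Lock the blue jar onto the tesserae tower

### The arm

A 6-joint arm with a two-finger parallel gripper is mounted at the origin on the work surface. World frame = base frame: x ahead of the robot, y to its left, z up, the work surface at z = 0. Lengths are in mm, angles in rad, forces in N, time in s.
With the tool pointing down it reaches from about 250 to 775 mm from the base axis. Payload 4 kg.
Tool frame: the origin (TCP) lies midway between the tips of the shut fingers; the grasp point (between the pads) lies 19 mm behind it; z points along the fingers, y is the direction in which the jaws open and shut (so a half turn about z gives the same grasp; the last joint's range is limited). The gripper opens to 85 mm and grips with 20 to 120 N. Pads are 22 mm wide; open, the fingers measure 114 mm over their backs; the gripper's body (76 mm by 85 mm) begins 54 mm behind the grasp point. The pads swing forward as they close: fully open they stand 13 mm farther back than shut.
Start: joints at [-0.103, 0.087, 1.371, -0, 1.684, -0.103], TCP at [550.016, -0.006, 231.341] pointing down, gripper open.
Joint ranges: [-3.1, 3.1], [-0.76, 2.03], [0.27, 2.55], [-1.08, 4.22], [0.17, 2.65], [-2.57, 2.57]. Speed limits (rad/s): [2.79, 2.79, 3.14, 3.14, 3.14, 3.14].

### API

Orientations are given as a unit quaternion [x, y, z, w].
In Python, from cell import * gives the robot as it stands.
- The arm moves only by the tool carry_out, never from a script. Its argument "rows" is one flat list of numbers, 4 for each row, row after row: the shift along the tool's x, y, z scaled (see below), then the turn about the tool's z scaled (see below). In form: [dx, dy, dz, roll, dx, dy, dz, roll, ...]. A call has 1 to 20 rows; each row shifts and turns the pose as measured when the row begins, along the tool's axes as they then stand; what a row does not reach is not made up. The controller multiplies each number of a shift by 0.3 m and each number of a turn by pi rad. A row lasts 1/8 s, in which the tool goes at most 62.5 mm and 10.7 degrees, less where a joint would pass 70% of its speed; a pose out of reach is approached as far as the arm can. A call with a number of a shift or a turn outside -1 to 1 is refused whole. A call with a gripper value outside its range is refused whole. "hand" is the opening, from 0 (shut) to 1 (fully open), set as the call begins (left out, the last holds). The fingers move at their own pace and stop on an object; the grip force is fixed at half the most. Time passes only in rows, so rows that do not move let the fingers close. It gives the time, the measured TCP pose, the force and the opening at its end, in the units of the state.
- get_obs(): the state, without advancing time (a new reading comes with each control period).
- read_camera(name): name is "scene" or "side" or "wrist"; returns a dict with "frame" (384x512x3 uint8, red, green, blue), "mtx" (3x3 intrinsics, pixels), "pose" (4x4, takes a point from camera to world coordinates). Camera axes: x right, y up, looking along -z (the intrinsics and any distortion apply to the point x, -y, -z); pixel columns grow to the right and rows downward; lengths in mm; the calibration is good to about 2 mm. A picture is of the moment at which its call begins. There is no depth.
- finish_job(): hands the job in, once; it reports no verdict.
Trained networks look in a picture, given as the dict that the camera call returned (one of the last four; its "shot" number tells which), for a name from the list of things; names that differ only in an ending like _2 or _b are one class to them, and where a whole thing is asked for, a point or a joint stands for the part that bears it (a point fixed in the world has none). Each returns a list of dicts, best first, with "conf" (0 to 1); they miss things now and then, are a little off and sometimes report something else, mostly with a low value. They report only what shows in the picture. A call takes as long as a camera call.
- trace(thing, picture): "pixels" (384x512 bool, what is visible of it) and "box" ([left, top, right, bottom] in pixels, round what is visible of it).
The state is a dict: "t": time; "joints": joint angles; "joint_vel": joint speeds; "joint_torque": joint torques, N m; "ee_pos": TCP position; "tool_rot": TCP orientation; "ft_force": force on the tool from outside, world axes, zero at the start; "torque": the same for the moment, N m; "finger_gap": finger opening in mm.
Only numpy, scipy, OpenCV 4.12 (cv2) and the standard library are available. Lean on these libraries where they do the work, as an engineer would, in place of code of your own. Each camera call takes 0.05 s, during which the arm holds its last target.

### The job

Add the blue jar to the storage tower, whose grey bottom jar is screwed to a round plywood disc on the bench: lower its foot into the grey jar's mouth with the two side pins going down through the two open gaps, turn it a quarter turn clockwise (seen from above) so that the pins lock centrally under the two white ledges, and let go of it, upright and fully home. Leave the orange and green jars where they stand.

Things in the scene. Friction and masses are not known exactly. Their poses are not given: they have to be found in the camera images.
- blue_jar_mid (a point): Blue open jar, 73 mm tall: smooth body 62 mm wide, 55 high (grip here) over a foot 36 mm wide, 18 high. 90 g. Point: on its axis, 36.5 mm above the foot's underside; z up. x: line of a 7 mm bayonet pin across the foot, tips at +x and -x 25 mm from the axis, centred 5 mm above the underside; unseen from above, but two white rim marks, and white ledges in this jar's mouth, lie over its tips.
- tower_mouth (a point): Rim centre of the fixed grey jar (62 mm wide, rim 67 mm over bench, 124 mm plywood disc); z up. White ledges at +x, -x, 70 deg each, 1-5 mm below rim, inner radius 21.5, wall 28. Gaps at +y, -y: enter with blue x along this y, +-35 deg. Quarter turn clockwise brings blue x along this x; stop 15-20 deg beyond. Home: body rests on rim, blue point 18.5 mm above this. Play: 3 mm sideways, 4 up.
- orange_jar_mid (a point): Orange loose jar of the same shape and size as the blue one, standing upright; a bystander to be left alone. Point: on its axis, half-way up (36.5 mm above the bench); z up.
- green_jar_mid (a point): Green loose jar of the same shape and size as the blue one, standing upright; a bystander to be left alone. Point: on its axis, half-way up (36.5 mm above the bench); z up.

How it is judged (in metres and radians):
At the end, for the whole second after the job is handed in: The blue jar stands at rest and released on the tower, upright within 7 degrees, its axis within 10 mm of the mouth's, its shoulder down on the rim within 6 mm, and its pin line within 25 degrees of the ledges' centre line (locked) (horizontal distance between blue_jar_mid and tower_mouth below 0.01 m and z of blue_jar_mid in the frame of tower_mouth between 0.0125 and 0.0245 m and angle between the x axis of blue_jar_mid and the x axis of tower_mouth, either way round below 0.45 rad and angle between blue_jar_mid's own z axis and vertical below 0.12 rad and contact force between blue_jar and the fingers below 0.1 N and linear speed of blue_jar below 0.02 m/s); the robot touches nothing.
It fails at once if the orange jar is moved more than 30 mm or tipped over (distance of orange_jar_mid from where it was at the start of the episode above 0.03 m or angle between orange_jar_mid's own z axis and vertical above 0.5 rad).
It fails at once if the green jar is moved more than 30 mm or tipped over (distance of green_jar_mid from where it was at the start of the episode above 0.03 m or angle between green_jar_mid's own z axis and vertical above 0.5 rad).
It also fails if it takes over 40 s, if anything falls off the work surface, if the arm or the gripper's body presses on something with over 40 N, if the wrist force passes 120 N, or if a joint passes its speed limit or range.

## Working session

There is one attempt and no reset: what is moved stays moved. The work goes in short steps, Python scripts to look and compute and a tool call to move; the robot and the scene stay as the last step left them, time stands still between calls to the robot, and variables do not carry over. Pictures are saved under pics/ and viewed, and the job is handed in when it is done.

Besides the shell and the picture viewer there is one more tool, called after ">>>" as name(argument=value, ...) on one line, values as JSON. carry_out: Moves the arm, as the interface text tells. Shifts and turns lie within -1 to 1; 1 stands for 0.3 m of shift or pi rad of turn. Its arguments: {"type":"object","properties":{"rows":{"type":"array","items":{"type":"number"}},"hand":{"type":"number"}},"required":["rows"]}

```bash
mkdir -p pics; ls
cat > h.py <<'E'
from cell import *
import numpy as np, cv2
from scipy.spatial.transform import Rotation as R
def save(p,n): cv2.imwrite('pics/'+n+'.png', p['frame'][:,:,::-1])
def ray(p,uv):
    K=np.array(p['mtx']);T=np.array(p['pose'])
    uv=np.atleast_2d(np.array(uv,float))
    d=np.c_[uv,np.ones(len(uv))]@np.linalg.inv(K).T
    d=d*[1,-1,-1]
    return T[:3,3], d@T[:3,:3].T
def onz(p,uv,z):
    o,d=ray(p,uv); return o+d*((z-o[2])/d[:,2])[:,None]
def proj(p,X):
    K=np.array(p['mtx']);T=np.array(p['pose']); X=np.atleast_2d(X)
    c=(X-T[:3,3])@T[:3,:3]; c=c*[1,-1,-1]; q=c@K.T
    return q[:,:2]/q[:,2:]
E
python3 - <<'E'
from h import *
import pickle
o=get_obs();print({k:np.round(v,3) for k,v in o.items()})
P={}
for n in ['scene','side','wrist']:
    p=read_camera(n);P[n]=p;save(p,n+'0');print(n,[k for k in p],np.round(p['mtx'],1).tolist(),np.round(p['pose'],3).tolist())
for n,p in P.items():
    for t in ['blue_jar_mid','tower_mouth','orange_jar_mid','green_jar_mid']:
        try: print(n,t,[(round(r['conf'],2),r['box']) for r in trace(t,p)])
        except Exception as e: print(n,t,e)
pickle.dump(P,open('p0.pkl','wb'))
E
```

```text
pics
{'t': np.float64(0.0), 'joints': array([-0.103,  0.088,  1.372,  0.   ,  1.684, -0.103]), 'joint_vel': array([-0.   ,  0.002,  0.   ,  0.   , -0.   ,  0.002]), 'joint_torque': array([ 0.0000e+00, -3.5186e+01, -3.1328e+01,  0.0000e+00,  1.1000e-02,
        0.0000e+00]), 'ee_pos': array([5.49499e+02, 5.30000e-02, 2.30123e+02]), 'tool_rot': array([ 0.707,  0.707, -0.001, -0.001]), 'ft_force': array([0.674, 0.051, 0.521]), 'torque': array([-0.014, -0.009, -0.012]), 'finger_gap': np.float64(85.354)}
scene ['frame', 'mtx', 'pose', 'shot'] [[480.6, 0.0, 250.7], [0.0, 480.6, 195.0], [0.0, 0.0, 1.0]] [[-0.488, -0.633, 0.601, 1054.371], [0.873, -0.339, 0.351, 277.408], [-0.019, 0.696, 0.718, 696.395], [0.0, 0.0, 0.0, 1.0]]
side ['frame', 'mtx', 'pose', 'shot'] [[386.5, 0.0, 259.6], [0.0, 386.5, 193.3], [0.0, 0.0, 1.0]] [[0.993, 0.075, -0.09, 456.516], [-0.117, 0.592, -0.797, -602.785], [-0.007, 0.803, 0.597, 512.165], [0.0, 0.0, 0.0, 1.0]]
wrist ['frame', 'mtx', 'pose', 'shot'] [[268.4, 0.0, 259.9], [0.0, 268.4, 191.2], [0.0, 0.0, 1.0]] [[1.0, 0.0, 0.001, 549.114], [-0.001, 0.962, 0.272, 69.767], [-0.001, -0.272, 0.962, 373.184], [0.0, 0.0, 0.0, 1.0]]
scene blue_jar_mid [(0.69, [319.2, 243.4, 358.1, 295.2])]
scene tower_mouth [(0.92, [130.9, 190.5, 200.4, 255.3])]
scene orange_jar_mid [(0.76, [159.9, 123.5, 193.0, 163.3])]
scene green_jar_mid [(0.71, [271.7, 177.6, 306.5, 219.9])]
side blue_jar_mid [(0.76, [263.0, 139.8, 288.3, 172.7])]
side tower_mouth [(0.85, [286.3, 233.0, 362.3, 303.0])]
side orange_jar_mid [(0.76, [197.8, 280.8, 245.1, 345.7])]
side green_jar_mid [(0.86, [224.5, 173.5, 254.0, 213.6])]
wrist blue_jar_mid [(0.98, [264.9, 0.5, 333.1, 54.6])]
wrist tower_mouth [(0.91, [263.3, 231.9, 344.4, 313.1])]
wrist orange_jar_mid [(0.86, [182.0, 307.7, 207.8, 323.7])]
wrist green_jar_mid [(0.95, [174.1, 126.8, 234.2, 181.8])]
```

View pics/scene0.png

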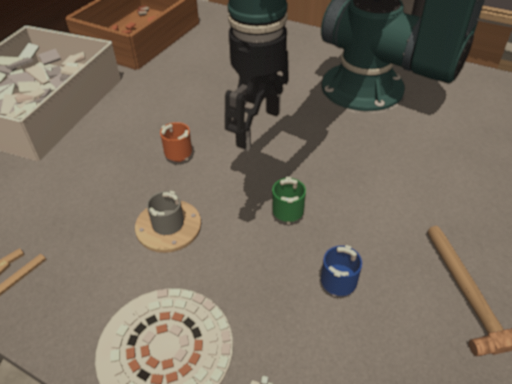

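View pics/side0.png

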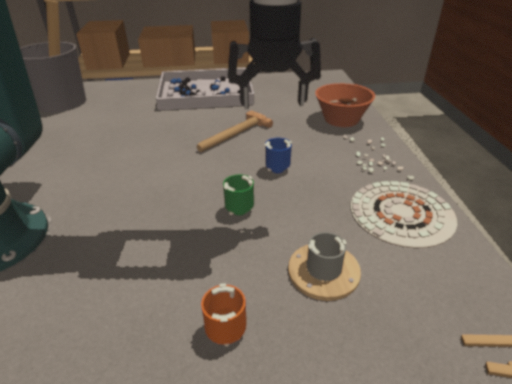

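View pics/wrist0.png

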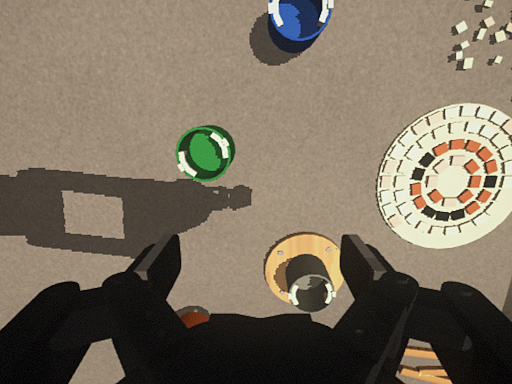

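```bash
cat >> h.py <<'E'
def tri(obs):
    A=np.zeros((3,3));b=np.zeros(3);L=[]
    for p,uv in obs:
        o,d=ray(p,uv);d=d[0]/np.linalg.norm(d[0]);M=np.eye(3)-np.outer(d,d);A+=M;b+=M@o;L.append((o,M))
    X=np.linalg.solve(A,b);return X,[round(float(np.linalg.norm(M@(X-o))),2) for o,M in L]
E
python3 - <<'E'
from h import *
import pickle
P=pickle.load(open('p0.pkl','rb'))
B={'blue':{'scene':[319.2, 243.4, 358.1, 295.2],'side':[263.0, 139.8, 288.3, 172.7]},
'green':{'scene':[271.7, 177.6, 306.5, 219.9],'side':[224.5, 173.5, 254.0, 213.6],'wrist':[174.1, 126.8, 234.2, 181.8]},
'orange':{'scene':[159.9, 123.5, 193.0, 163.3],'side':[197.8, 280.8, 245.1, 345.7]},
'disc':{'scene':[130.9, 190.5, 200.4, 255.3],'side':[286.3, 233.0, 362.3, 303.0]}}
for k,v in B.items():
    X,e=tri([(P[n],[(b[0]+b[2])/2,(b[1]+b[3])/2]) for n,b in v.items()]);print(k,X.round(1),e)
for n in P:
  f=P[n]['frame']
for n,(x0,y0,x1,y1) in {'scene':(120,180,210,260),'side':(280,225,370,305),'wrist':(255,225,355,320)}.items():
    c=P[n]['frame'][y0:y1,x0:x1,::-1];cv2.imwrite(f'pics/t_{n}.png',cv2.resize(c,None,fx=6,fy=6,interpolation=cv2.INTER_CUBIC))
E
```

```text
blue [583.7 167.7  39.3] [1.54, 1.54]
green [483.6  25.4  45.5] [1.7, 2.58, 3.36]
orange [ 442.5 -256.8   40.6] [4.08, 4.08]
disc [ 619.2 -162.7   11.1] [2.12, 2.12]
```

View pics/t_wrist.png

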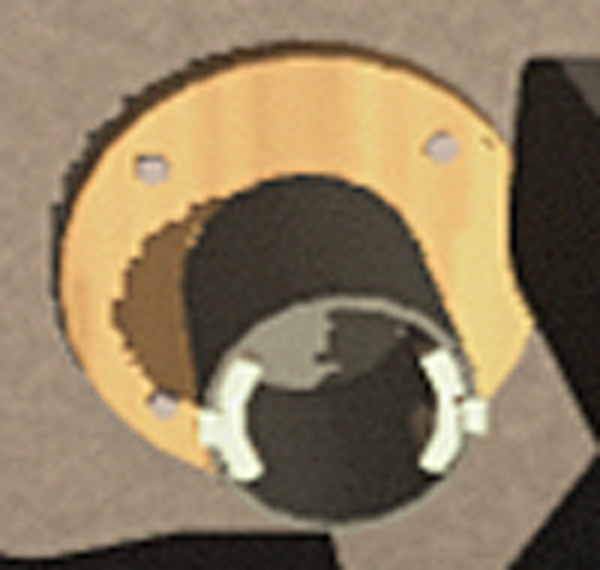

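>>> carry_out(rows=[0.14, 0.028, 0, 0, 0.14, 0.028, 0, 0, 0.14, 0.028, 0, 0, 0.14, 0.028, 0, 0, 0, 0, 0, 0], hand=1)

```text
t: 1.38
ee_pos: [585.3, 171.8, 231.2]
tool_rot: [0.708, 0.706, 0.0, 0.001]
ft_force: [0.4, -0.9, 0.3]
finger_gap: 85.4
```

Run:
```python
from h import *
import pickle
o=get_obs();print(np.round(o['t'],2),np.round(o['ee_pos'],1),np.round(o['tool_rot'],4))
p=read_camera('wrist');pickle.dump(p,open('w1.pkl','wb'));save(p,'w1')
for t in ['blue_jar_mid','green_jar_mid']:
    print(t,[(round(r['conf'],2),r['box']) for r in trace(t,p)])
print(np.round(p['pose'],3).tolist())
```

```text
1.38 [585.3 171.8 231.2] [7.082e-01 7.060e-01 2.000e-04 6.000e-04]
blue_jar_mid [(0.58, [234.6, 145.0, 287.8, 203.9])]
green_jar_mid []
[[1.0, 0.004, -0.001, 584.594], [-0.004, 0.962, 0.273, 241.574], [0.002, -0.273, 0.962, 374.131], [0.0, 0.0, 0.0, 1.0]]
```

View pics/w1.png

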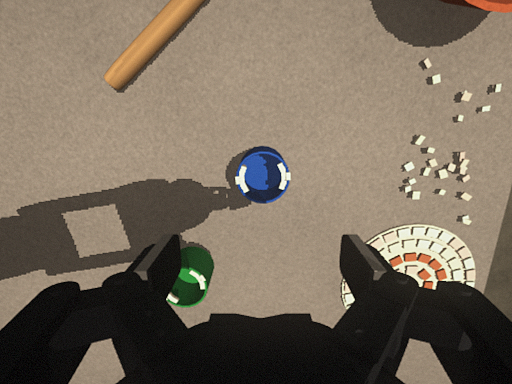

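```bash
cat >> h.py <<'E'
from scipy.optimize import minimize
TH=np.linspace(0,2*np.pi,60,endpoint=False);C=np.c_[np.cos(TH),np.sin(TH)]
def sil(p,x,y,zb,zt,r):
    pts=np.vstack([np.c_[C*r+[x,y],np.full(60,z)] for z in (zb,zt)])
    h=cv2.convexHull(proj(p,pts).astype(np.float32))[:,0]
    m=np.zeros((384*4,512*4),np.uint8);cv2.fillPoly(m,[np.round((h+0.5)*4-0.5).astype(int)],1)
    return cv2.resize(m.astype(np.float32),(512,384),interpolation=cv2.INTER_AREA)
def fitjar(obs,x0,r=31,fixz=None):
    # obs: list of (pic, mask); params x,y,(dz) ; dz offset of the body 18..73
    def cost(v):
        dz=v[2] if fixz is None else fixz
        c=0
        for p,m in obs:
            s=sil(p,v[0],v[1],18+dz,73+dz,r);c+=np.abs(s-m).sum()/m.sum()
        return c
    n=3 if fixz is None else 2
    x0=np.array(x0[:n],float)
    sim=np.vstack([x0]+[x0+8*e for e in np.eye(n)])
    q=minimize(cost,x0,method='Nelder-Mead',options=dict(initial_simplex=sim,xatol=.1,fatol=1e-4))
    return q.x,q.fun
E
python3 - <<'E'
from h import *
import pickle
W=read_camera('wrist');S=read_camera('scene');D=read_camera('side')
m={}
for n,p in dict(W=W,S=S,D=D).items():
    r=trace('blue_jar_mid',p)
    if r: m[n]=(p,r[0]['pixels'].astype(np.float32));print(n,r[0]['conf'],r[0]['box'])
print(fitjar(list(m.values()),[584,168,0]))
for n in m: print(n,fitjar([m[n]],[584,168],fixz=0))
pickle.dump((W,S,D,m),open('b1.pkl','wb'))
f=W['frame'];c=f[135:215,220:300,::-1];cv2.imwrite('pics/b1.png',cv2.resize(c,None,fx=7,fy=7,interpolation=cv2.INTER_CUBIC))
g=f.astype(int);w=(g.min(2)>150);w[:135]=0;w[215:]=0;w[:,:220]=0;w[:,300:]=0
nn,l,st,ce=cv2.connectedComponentsWithStats(w.astype(np.uint8))
for i in range(1,nn):print(st[i],ce[i].round(1),onz(W,ce[i],71).round(1))
E
```

```text
W 0.65 [236.6, 144.3, 288.4, 199.6]
S 0.65 [319.9, 244.0, 360.9, 298.3]
D 0.74 [263.4, 137.7, 290.8, 173.1]
(array([587.08041194, 170.99499182,  -2.30762157]), np.float64(0.15657943487167358))
W (array([587.16730486, 171.99482268]), np.float64(0.03405987471342087))
S (array([588.62815857, 170.94473267]), np.float64(0.045948173850774765))
D (array([586.90983582, 167.64608765]), np.float64(0.07670454680919647))
[277 159  14  27 188] [283.4 172.4] [[612.  174.2  71. ]]
[235 163  14  27 184] [241.6 176. ] [[563.7 170.4  71. ]]
```

View pics/b1.png

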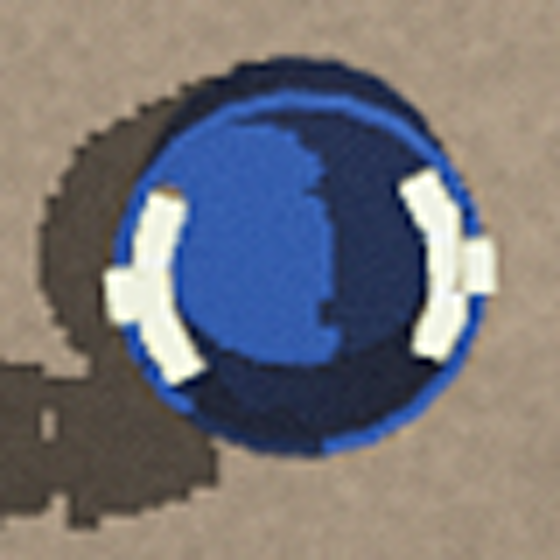

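>>> carry_out(rows=[0, 0.007, 0.08, 0.05, 0, 0, 0.1, 0.05, 0, 0, 0.1, 0.05, 0, 0, 0.1, 0.05, 0, 0, 0.08, 0.05, 0, 0, 0, 0], hand=1)

```text
t: 2.58
ee_pos: [589.1, 164.9, 92.4]
tool_rot: [0.931, 0.365, 0.003, 0.001]
ft_force: [-0.6, 0.2, -0.4]
finger_gap: 85.0
```

```bash
cat >> h.py <<'E'
def st():
    o=get_obs();T=R.from_quat(o['tool_rot']).as_matrix()
    print('t',round(float(o['t']),2),'pos',np.round(o['ee_pos'],1),'toolx',T[:,0].round(3),'z',T[:,2].round(3),'j',np.round(o['joints'],2),'F',np.round(o['ft_force'],1),'M',np.round(o['torque'],2),'gap',round(float(o['finger_gap']),1))
    return o,T
def togo(X):
    o,T=st();d=np.array(X)-o['ee_pos'];print('tool-frame shift/300:',(T.T@d/300).round(4))
E
python3 - <<'E'
from h import *
togo([587.5,171.7,24])
p=read_camera('wrist');save(p,'w2')
E
```

```text
t 2.58 pos [589.1 164.9  92.4] toolx [0.733 0.68  0.004] z [ 0.006 -0.001 -1.   ] j [ 0.18  0.28  1.42 -0.    1.43  1.  ] F [-0.6  0.2 -0.4] M [-0.    0.02 -0.01] gap 85.0
tool-frame shift/300: [ 0.0107 -0.0213  0.2279]
```

View pics/w2.png

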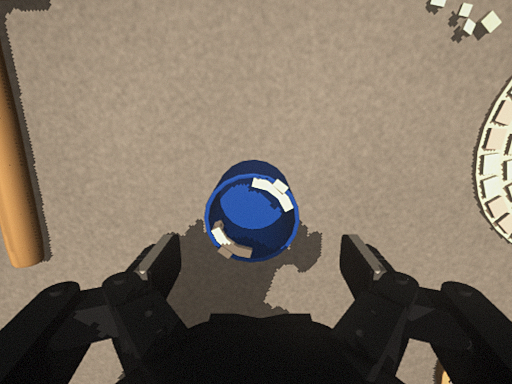

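Run:
```python
from h import *
p=read_camera('wrist')
r=trace('blue_jar_mid',p)[0];m=r['pixels'].astype(np.float32);print(r['conf'],r['box'])
print(fitjar([(p,m)],[587,171],fixz=0),fitjar([(p,m)],[587,171,0]))
```

```text
0.65 [202.6, 160.5, 298.2, 259.9]
(array([587.05858425, 172.37584775]), np.float64(0.03371687978506088)) (array([586.58164656, 171.98094959,  -2.30554112]), np.float64(0.021037468686699867))
```

>>> carry_out(rows=[0.011, -0.022, 0.0, 0, 0, 0, 0.06, 0, 0, 0, 0.06, 0, 0, 0, 0, 0], hand=1)

```text
t: 3.22
ee_pos: [591.5, 173.7, 61.2]
tool_rot: [0.93, 0.367, 0.009, 0.003]
ft_force: [-0.2, -0.2, 0.0]
finger_gap: 85.5
```

Run:
```python
from h import *
togo([587,172,24])
```

```text
t 3.23 pos [591.5 173.7  61.2] toolx [0.731 0.683 0.015] z [ 0.019  0.002 -1.   ] j [ 0.19  0.31  1.45 -0.    1.36  1.01] F [-0.2 -0.2  0. ] M [0.03 0.02 0.05] gap 85.5
tool-frame shift/300: [-0.0167 -0.0073  0.1236]
```

>>> carry_out(rows=[-0.0167, -0.007, 0.03, 0, 0, 0, 0.03, 0, 0, 0, 0.03, 0, 0, 0, 0.02, 0, 0, 0, 0, 0], hand=1)

```text
t: 3.85
ee_pos: [586.5, 171.5, 25.2]
tool_rot: [0.93, 0.367, 0.009, 0.003]
ft_force: [0.1, 0.4, 0.4]
finger_gap: 85.5
```

Run:
```python
from h import *
togo([587,172,24])
```

```text
t 3.85 pos [586.5 171.5  25.2] toolx [0.731 0.683 0.014] z [ 0.018  0.002 -1.   ] j [ 0.19  0.33  1.5  -0.    1.29  1.01] F [0.1 0.4 0.4] M [0.04 0.   0.01] gap 85.5
tool-frame shift/300: [ 0.0024 -0.0001  0.0041]
```

>>> carry_out(rows=[0, 0, 0, 0, 0, 0, 0, 0, 0, 0, 0, 0, 0, 0, 0, 0, 0, 0, 0, 0, 0, 0, 0, 0], hand=0)

```text
t: 4.6
ee_pos: [587.1, 171.7, 26.2]
tool_rot: [0.93, 0.367, 0.01, 0.003]
ft_force: [0.5, -0.7, -1.0]
finger_gap: 61.5
```

Run:
```python
from h import *
st()
p=read_camera('wrist');save(p,'w3')
```

```text
t 4.6 pos [587.1 171.7  26.2] toolx [0.731 0.683 0.016] z [ 0.02   0.002 -1.   ] j [ 0.19  0.33  1.5  -0.    1.29  1.01] F [ 0.5 -0.7 -1. ] M [-0.02  0.03 -0.01] gap 61.5
```

View pics/w3.png

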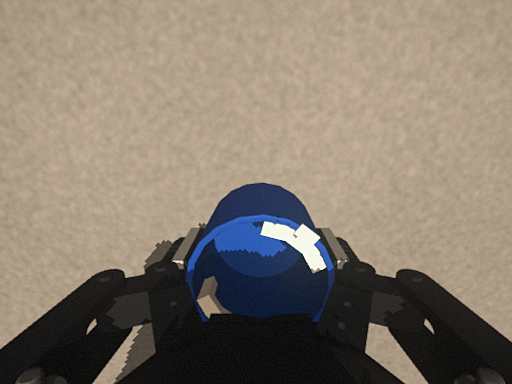

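>>> carry_out(rows=[0, 0, -0.05, 0, 0, 0, -0.1, 0, 0, 0, -0.1, 0, 0, 0, -0.1, 0, 0, 0, -0.1, 0, 0, 0, -0.05, 0, 0, 0, 0, 0])

```text
t: 5.52
ee_pos: [584.4, 171.5, 186.5]
tool_rot: [0.93, 0.367, 0.012, 0.003]
ft_force: [-0.7, 0.5, -0.6]
finger_gap: 61.3
```

Run:
```python
from h import *
import pickle
st()
P=pickle.load(open('p0.pkl','rb'))
w=P['wrist'];g=w['frame'].astype(int)
q=(g.min(2)>170);q[:280]=0;q[313:]=0;q[:,:280]=0;q[:,343:]=0
nn,l,s,ce=cv2.connectedComponentsWithStats(q.astype(np.uint8))
for i in range(1,nn):
    if s[i][4]>8: print(s[i],ce[i].round(1),onz(w,ce[i],66).round(1))
S=read_camera('scene');D=read_camera('side');W=read_camera('wrist');save(W,'w4');save(S,'s4');save(D,'d4')
pickle.dump((W,S,D),open('p4.pkl','wb'))
for n,p,(x0,y0,x1,y1) in [('scene',S,(120,180,210,260)),('side',D,(280,225,370,305))]:
    c=p['frame'][y0:y1,x0:x1,::-1];cv2.imwrite(f'pics/t4_{n}.png',cv2.resize(c,None,fx=7,fy=7,interpolation=cv2.INTER_CUBIC))
```

```text
t 5.53 pos [584.4 171.5 186.5] toolx [0.731 0.683 0.02 ] z [ 0.024  0.003 -1.   ] j [ 0.19  0.21  1.32 -0.    1.59  1.01] F [-0.7  0.5 -0.6] M [ 0.01 -0.03  0.01] gap 61.3
[288 285  10  20 104] [293.2 295. ] [[ 592.9 -161.3   66. ]]
[325 284  11  19  92] [329.6 292.9] [[ 641.3 -158.    66. ]]
```

View pics/t4_scene.png

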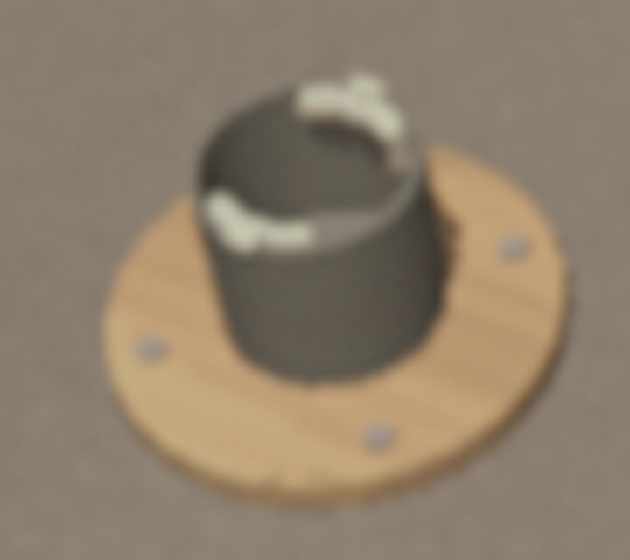

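View pics/t4_side.png

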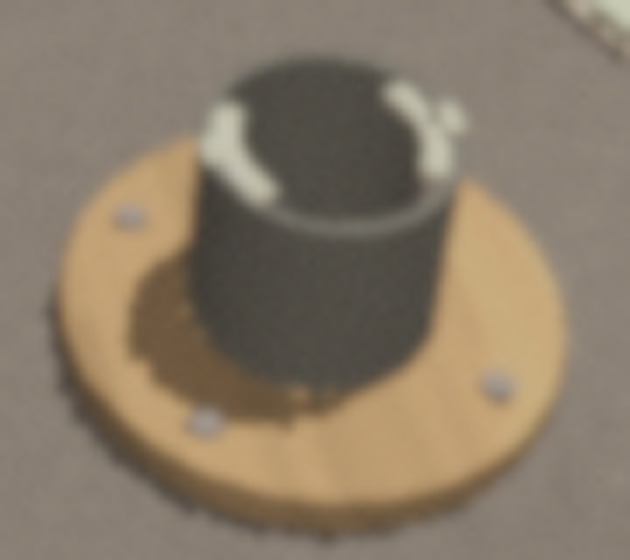

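View pics/w4.png

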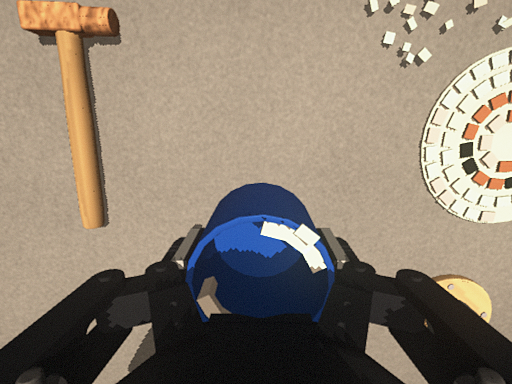

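Run:
```python
from h import *
import pickle
P=pickle.load(open('p0.pkl','rb'))
W,S,D=pickle.load(open('p4.pkl','rb'))
def blobs(p,x0,y0,x1,y1,th,sat=50):
    g=p['frame'].astype(int)[y0:y1,x0:x1];q=((g.min(2)>th)&(g.max(2)-g.min(2)<sat)).astype(np.uint8)
    nn,l,s,ce=cv2.connectedComponentsWithStats(q,connectivity=8)
    return [(s[i][4],(ce[i]+[x0,y0]).round(1)) for i in range(1,nn) if s[i][4]>4]
for th in (130,145,160): 
    print(th,'S',blobs(S,145,188,185,220,th),'D',blobs(D,305,230,350,258,th))
```

```text
130 S [(np.int32(73), array([170.6, 194.3])), (np.int32(60), array([155.9, 212. ]))] D [(np.int32(78), array([341.4, 242.8])), (np.int32(73), array([312.6, 246.2]))]
145 S [(np.int32(51), array([170.7, 194.3])), (np.int32(48), array([156. , 212.1]))] D [(np.int32(50), array([341.3, 242.7])), (np.int32(57), array([312.6, 246.2]))]
160 S [(np.int32(27), array([170.7, 194.4])), (np.int32(19), array([153.4, 211.6])), (np.int32(5), array([160., 213.]))] D [(np.int32(6), array([338.5, 239.2])), (np.int32(36), array([312.7, 246.1])), (np.int32(19), array([342.3, 244.7]))]
```

Run:
```python
from h import *
import pickle
P=pickle.load(open('p0.pkl','rb'));W=P['wrist']
W4,S,D=pickle.load(open('p4.pkl','rb'))
a=[(S,[170.7,194.3]),(D,[312.6,246.2]),(W,[293.2,295.])]
b=[(S,[156,212.1]),(D,[341.3,242.7]),(W,[329.6,292.9])]
A=[tri(a),tri(a[:2])];B=[tri(b),tri(b[:2])]
for i in (0,1):
    X,Y=A[i][0],B[i][0];print(X.round(1),Y.round(1),A[i][1],B[i][1],'mid',((X+Y)/2).round(1),'ang',np.degrees(np.arctan2(Y[1]-X[1],Y[0]-X[0])).round(1))
for n,p,u,v in [('S',S,a[0][1],b[0][1]),('D',D,a[1][1],b[1][1]),('W',W,a[2][1],b[2][1])]:
    X,Y=onz(p,[u,v],65);print(n,((X+Y)/2).round(1),np.degrees(np.arctan2(Y[1]-X[1],Y[0]-X[0])).round(1))
```

```text
[ 593.5 -161.5   65.5] [ 642.1 -158.7   65.1] [1.18, 0.9, 0.44] [0.86, 0.59, 0.47] mid [ 617.8 -160.1   65.3] ang 3.2
[ 593.8 -161.3   65.5] [ 642.4 -158.7   65.3] [1.01, 1.01] [0.68, 0.68] mid [ 618.1 -160.    65.4] ang 3.1
S [ 618.6 -160.6   65. ] 3.4
D [ 617.6 -159.    65. ] 2.5
W [ 617.4 -160.3   65. ] 3.9
```

>>> carry_out(rows=[-0.05, 0.066, 0, 0, -0.084, 0.11, 0, 0, -0.084, 0.11, 0, 0, -0.084, 0.11, 0, 0, -0.084, 0.11, 0, 0, -0.084, 0.11, 0, 0, -0.084, 0.11, 0, 0, -0.05, 0.066, 0, 0, 0, 0, 0, 0])

```text
t: 6.8
ee_pos: [606.3, -133.6, 161.9]
tool_rot: [0.93, 0.368, -0.006, -0.006]
ft_force: [-0.1, 1.2, -1.0]
finger_gap: 61.2
```

Run:
```python
from h import *
togo([617.8,-160,187])
```

```text
t 6.8 pos [ 606.3 -133.6  161.9] toolx [ 0.729  0.684 -0.006] z [-0.015  0.007 -1.   ] j [-0.31  0.28  1.29  0.    1.59  0.51] F [-0.1  1.2 -1. ] M [-0.02  0.01  0.03] gap 61.2
tool-frame shift/300: [-0.0327  0.0893 -0.0848]
```

>>> carry_out(rows=[-0.033, 0.089, 0, 0, 0, 0, 0, -0.05, 0, 0, 0, -0.055, 0, 0, 0, -0.055, 0, 0, 0, -0.055, 0, 0, 0, -0.055, 0, 0, 0, -0.055, 0, 0, 0, -0.055, 0, 0, 0, -0.055, 0, 0, 0, -0.05, 0, 0, 0, 0])

```text
t: 8.18
ee_pos: [611.7, -143.0, 145.6]
tool_rot: [0.39, 0.92, 0.003, -0.024]
ft_force: [0.2, 0.3, -1.3]
finger_gap: 61.3
```

Run:
```python
from h import *
import pickle
o,T=st();togo([617.8,-160,115]);print(np.degrees(np.arctan2(T[1,0],T[0,0])))
S=read_camera('scene');D=read_camera('side');W=read_camera('wrist');save(W,'w5');save(S,'s5');save(D,'d5')
pickle.dump((W,S,D),open('p5.pkl','wb'))
for n,p in dict(W=W,S=S,D=D).items():
    print(n,[(r['conf'],r['box']) for r in trace('blue_jar_mid',p)[:1]])
for n,p,(x0,y0,x1,y1) in [('scene',S,(110,90,220,260)),('side',D,(270,125,380,305))]:
    c=p['frame'][y0:y1,x0:x1,::-1];cv2.imwrite(f'pics/t5_{n}.png',cv2.resize(c,None,fx=3.3,fy=3.3,interpolation=cv2.INTER_CUBIC))
```

```text
t 8.18 pos [ 611.7 -143.   145.6] toolx [-0.694  0.718  0.046] z [-0.041  0.024 -0.999] j [-0.32  0.32  1.26  0.01  1.6  -1.09] F [ 0.2  0.3 -1.3] M [-0.01 -0.01  0.  ] gap 61.3
t 8.18 pos [ 611.7 -143.   145.6] toolx [-0.694  0.718  0.046] z [-0.041  0.024 -0.999] j [-0.32  0.32  1.26  0.01  1.6  -1.09] F [ 0.2  0.3 -1.3] M [-0.01 -0.01  0.  ] gap 61.3
tool-frame shift/300: [-0.0593 -0.0234  0.0998]
134.04505159319055
W [(0.58, [182.6, 180.5, 333.4, 320.8])]
S [(0.73, [142.4, 134.7, 183.8, 189.3])]
D [(0.98, [304.7, 166.1, 349.1, 221.6])]
```

View pics/t5_scene.png

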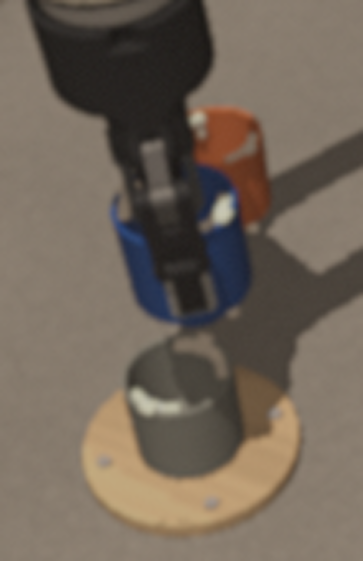

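View pics/t5_side.png

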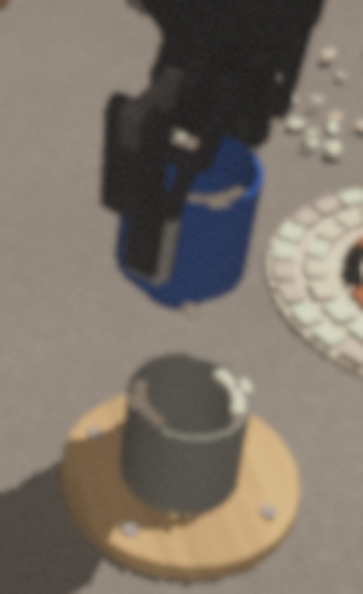

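View pics/w5.png

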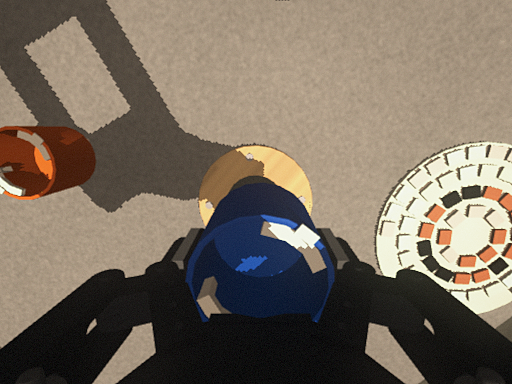

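>>> carry_out(rows=[-0.03, -0.012, 0.02, 0, -0.03, -0.012, 0.03, 0, 0, 0, 0, 0, 0, 0, 0, 0])

```text
t: 8.98
ee_pos: [619.3, -164.1, 129.4]
tool_rot: [0.391, 0.92, 0.003, -0.023]
ft_force: [0.4, -0.8, -0.2]
finger_gap: 61.4
```

```bash
cat >> h.py <<'E'
Tg=R.from_quat([0.93,0.367,0.0095,0.003]).as_matrix(); Pg=np.array([587.0,171.7,26.0]); Jg=np.array([587.0,172.0,0.0])
axg=Tg.T@np.array([0,0,1.]); pg=Tg.T@(Jg-Pg); png=Tg.T@np.array([np.cos(.075),np.sin(.075),0])
def jar():
    o,T=st();up=T@axg;foot=o['ee_pos']+T@pg;pin=T@png
    print('foot',foot.round(1),'top',(foot+73*up).round(1),'up',up.round(3),'pin deg',round(float(np.degrees(np.arctan2(pin[1],pin[0]))),1))
    return o,T,foot,up
def go(target_foot):
    o,T,f,u=jar();d=np.array(target_foot)-f;print('shift/300',(T.T@d/300).round(4),'world',d.round(1))
E
python3 - <<'E'
from h import *
import pickle
o,T,foot,up=jar();go([617.8,-160,85])
S=read_camera('scene');D=read_camera('side')
# overlay model
e1=np.cross(up,[1,0,0]);e1/=np.linalg.norm(e1);e2=np.cross(up,e1)
def circ(h,r): return foot+up*h+r*(C[:,:1]*e1+C[:,1:]*e2)
for n,p,(x0,y0,x1,y1) in [('S6',S,(110,110,220,260)),('D6',D,(270,145,380,305))]:
    k=4;c=cv2.resize(np.ascontiguousarray(p['frame'][y0:y1,x0:x1,::-1]),None,fx=k,fy=k,interpolation=cv2.INTER_CUBIC)
    for X,col in [(circ(73,31),(0,255,255)),(circ(18,31),(0,255,255)),(circ(0,18),(255,0,255)),(np.c_[C*31+[617.8,-160],np.full(60,67)],(0,255,0))]:
        cv2.polylines(c,[np.round((proj(p,X)+.5-[x0,y0])*k).astype(int)],True,col,1)
    cv2.imwrite(f'pics/{n}.png',c)
E
```

```text
t 8.97 pos [ 619.3 -164.1  129.4] toolx [-0.692  0.72   0.044] z [-0.04   0.023 -0.999] j [-0.35  0.36  1.25  0.01  1.58 -1.12] F [ 0.4 -0.8 -0.2] M [-0.   -0.04  0.01] gap 61.4
foot [ 618.  -164.   103.4] top [ 620.8 -164.2  176.4] up [ 0.038 -0.003  0.999] pin deg 95.1
t 8.97 pos [ 619.3 -164.1  129.4] toolx [-0.692  0.72   0.044] z [-0.04   0.023 -0.999] j [-0.35  0.36  1.25  0.01  1.58 -1.12] F [ 0.4 -0.8 -0.2] M [-0.   -0.04  0.01] gap 61.4
foot [ 618.  -164.   103.4] top [ 620.8 -164.2  176.4] up [ 0.038 -0.003  0.999] pin deg 95.1
shift/300 [0.0072 0.0097 0.0616] world [ -0.2   4.  -18.4]
```

View pics/S6.png

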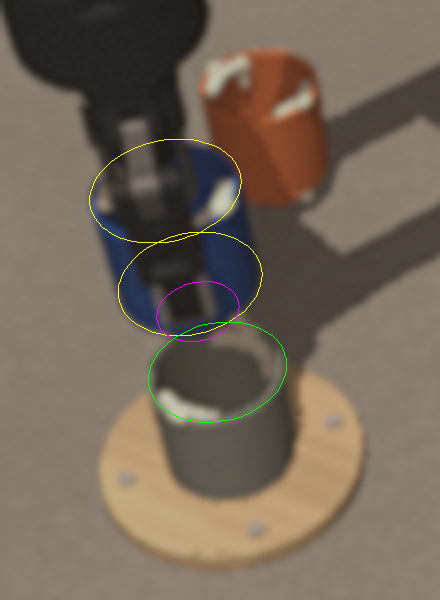

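View pics/D6.png

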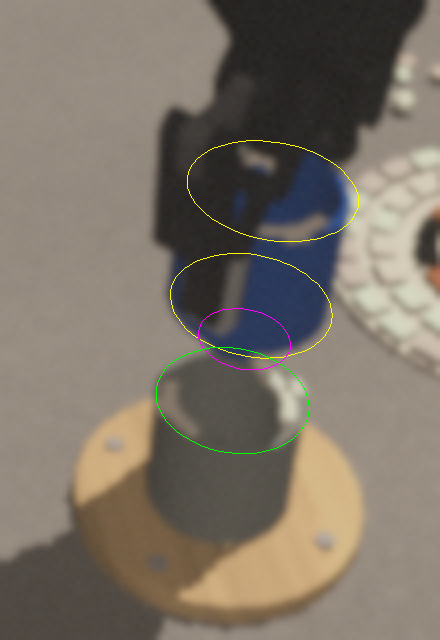

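>>> carry_out(rows=[0.006, 0.008, 0.02, 0, 0, 0, 0.025, 0, 0, 0, 0, 0, 0, 0, 0, 0])

```text
t: 9.57
ee_pos: [619.1, -159.7, 115.4]
tool_rot: [0.391, 0.92, 0.003, -0.023]
ft_force: [0.7, 0.3, -1.2]
finger_gap: 61.6
```

Run:
```python
from h import *
go([617.8,-160,70])
```

```text
t 9.57 pos [ 619.1 -159.7  115.4] toolx [-0.693  0.719  0.044] z [-0.04   0.023 -0.999] j [-0.35  0.36  1.27  0.01  1.55 -1.11] F [ 0.7  0.3 -1.2] M [-0.05 -0.05 -0.01] gap 61.6
foot [ 617.8 -159.6   89.4] top [ 620.6 -159.8  162.3] up [ 0.038 -0.003  0.999] pin deg 95.2
shift/300 [-0.0038 -0.0001  0.0645] world [ -0.   -0.4 -19.4]
```

>>> carry_out(rows=[-0.002, 0, 0.03, 0, -0.002, 0, 0.03, 0, 0, 0, 0, 0])

```text
t: 9.95
ee_pos: [619.1, -160.2, 95.9]
tool_rot: [0.391, 0.92, 0.003, -0.023]
ft_force: [-0.6, -0.5, -1.8]
finger_gap: 61.6
```

Run:
```python
from h import *
import pickle
go([617.8,-160,49]);o,T,foot,up=jar()
S=read_camera('scene');D=read_camera('side')
e1=np.cross(up,[1,0,0]);e1/=np.linalg.norm(e1);e2=np.cross(up,e1)
def circ(h,r): return foot+up*h+r*(C[:,:1]*e1+C[:,1:]*e2)
out=[]
for n,p,(x0,y0,x1,y1) in [('S7',S,(120,140,210,250)),('D7',D,(280,175,370,285))]:
    k=5;c=cv2.resize(np.ascontiguousarray(p['frame'][y0:y1,x0:x1,::-1]),None,fx=k,fy=k,interpolation=cv2.INTER_CUBIC);c0=c.copy()
    for X,col in [(circ(18,31),(0,255,255)),(circ(0,18),(255,0,255)),(np.c_[C*31+[617.8,-160],np.full(60,67)],(0,255,0))]:
        cv2.polylines(c,[np.round((proj(p,X)+.5-[x0,y0])*k).astype(int)],True,col,1)
    cv2.imwrite(f'pics/{n}.png',cv2.resize(np.hstack([c0,c]),None,fx=.85,fy=.85))
```

```text
t 9.95 pos [ 619.1 -160.2   95.9] toolx [-0.693  0.719  0.044] z [-0.04   0.023 -0.999] j [-0.35  0.37  1.3   0.01  1.52 -1.11] F [-0.6 -0.5 -1.8] M [ 0.01  0.02 -0.  ] gap 61.6
foot [ 617.8 -160.1   69.9] top [ 620.6 -160.3  142.9] up [ 0.038 -0.003  0.999] pin deg 95.2
shift/300 [-0.0028  0.0011  0.0696] world [  0.    0.1 -20.9]
t 9.95 pos [ 619.1 -160.2   95.9] toolx [-0.693  0.719  0.044] z [-0.04   0.023 -0.999] j [-0.35  0.37  1.3   0.01  1.52 -1.11] F [-0.6 -0.5 -1.8] M [ 0.01  0.02 -0.  ] gap 61.6
foot [ 617.8 -160.1   69.9] top [ 620.6 -160.3  142.9] up [ 0.038 -0.003  0.999] pin deg 95.2
```

View pics/S7.png

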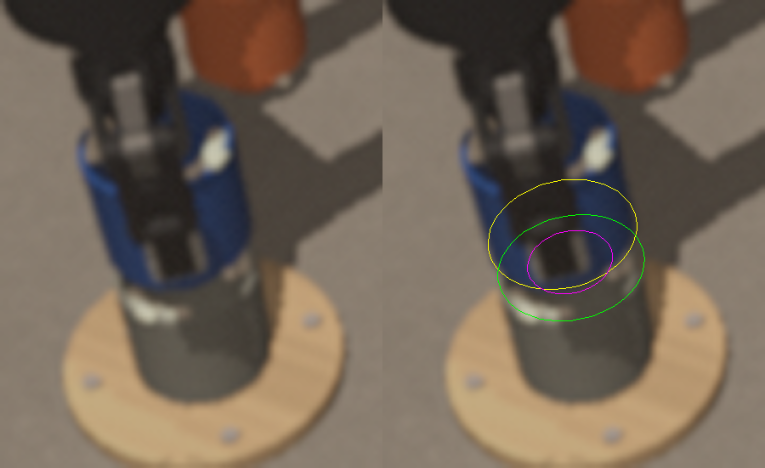

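View pics/D7.png

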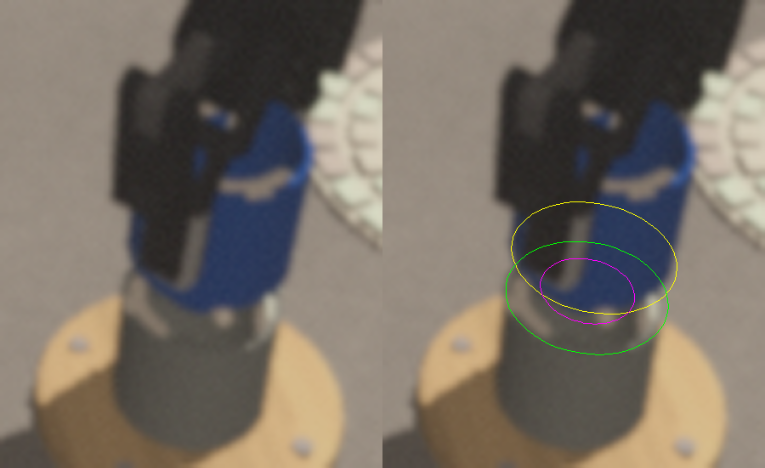

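Run:
```python
from h import *
import pickle
P=pickle.load(open('p0.pkl','rb'));W4,S,D=pickle.load(open('p4.pkl','rb'))
def mask(p,x0,y0,x1,y1):
    g=p['frame'].astype(int);tr=trace
    lo=g.min(2);sat=g.max(2)-lo
    m=((sat<26)&(g.max(2)<95))|(lo>125)
    M=np.zeros(m.shape,np.uint8);M[y0:y1,x0:x1]=m[y0:y1,x0:x1]
    M=cv2.morphologyEx(M,cv2.MORPH_CLOSE,np.ones((5,5)))
    n,l,s,c=cv2.connectedComponentsWithStats(M);i=1+s[1:,4].argmax();M=(l==i).astype(np.uint8)
    print(s[i]);return M.astype(np.float32)
ms=mask(S,145,188,186,236);md=mask(D,304,230,350,284)
cv2.imwrite('pics/m.png',cv2.resize(np.hstack([np.hstack([p['frame'][y:y+70,x:x+70,::-1],np.uint8(m[y:y+70,x:x+70]*255)[:,:,None].repeat(3,2)]) for p,m,x,y in [(S,ms,130,180),(D,md,290,225)]]),None,fx=2.8,fy=2.8))
def cost(v,obs):
    return sum(np.abs(sil(p,v[0],v[1],v[2],67,31)-m).sum()/m.sum() for p,m in obs)
for o in ([(S,ms),(D,md)],[(S,ms)],[(D,md)]):
    x0=np.array([617,-160,10.]);q=minimize(cost,x0,args=(o,),method='Nelder-Mead',options=dict(initial_simplex=np.vstack([x0]+[x0+6*e for e in np.eye(3)]),xatol=.1,fatol=1e-4));print(q.x.round(1),q.fun)
```

```text
[148 190  35  43 881]
[ 307  234   40   47 1459]
[ 616.8 -160.2   16.6] 0.6264733076095581
[ 622.4 -155.2   27. ] 0.43877696990966797
[ 615.3 -165.5   22.3] 0.1016106903553009
```

View pics/m.png

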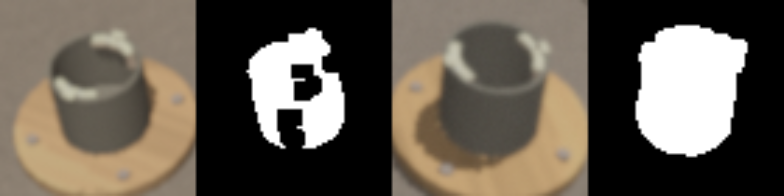

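Run:
```python
from h import *
import pickle
P=pickle.load(open('p0.pkl','rb'));W4,S,D=pickle.load(open('p4.pkl','rb'))
def mask(p,x0,y0,x1,y1):
    g=p['frame'].astype(int)
    lo=g.min(2);sat=g.max(2)-lo
    m=((sat<35)&(g.max(2)<100))|(lo>125)
    M=np.zeros(m.shape,np.uint8);M[y0:y1,x0:x1]=m[y0:y1,x0:x1]
    M=cv2.morphologyEx(M,cv2.MORPH_CLOSE,np.ones((5,5)))
    M=cv2.morphologyEx(M,cv2.MORPH_OPEN,cv2.getStructuringElement(cv2.MORPH_ELLIPSE,(17,17)))
    h=cv2.convexHull(cv2.findNonZero(M));M[:]=0;cv2.fillPoly(M,[h],1)
    print(cv2.boundingRect(h));return M.astype(np.float32)
ms=mask(S,145,188,186,236);md=mask(D,304,230,350,284)
cv2.imwrite('pics/m2.png',cv2.resize(np.hstack([np.hstack([p['frame'][y:y+70,x:x+70,::-1],np.uint8(m[y:y+70,x:x+70]*255)[:,:,None].repeat(3,2)]) for p,m,x,y in [(S,ms,130,180),(D,md,290,225)]]),None,fx=2.8,fy=2.8))
def cost(v,obs):
    return sum(np.abs(sil(p,v[0],v[1],v[2],v[3] if len(v)>3 else 67,31)-m).sum()/m.sum() for p,m in obs)
for o,x0 in (([(S,ms),(D,md)],[617,-160,10.,67]),([(S,ms),(D,md)],[617,-160,10.]),([(S,ms)],[617,-160,10.]),([(D,md)],[617,-160,10.])):
    x0=np.array(x0);q=minimize(cost,x0,args=(o,),method='Nelder-Mead',options=dict(initial_simplex=np.vstack([x0]+[x0+6*e for e in np.eye(len(x0))]),xatol=.1,fatol=1e-4));print(q.x.round(1),q.fun)
```

```text
(149, 193, 34, 41)
(306, 234, 40, 47)
[ 617.1 -160.2   15.    59.9] 0.2838919162750244
[ 616.2 -160.5   14.6] 0.39692240953445435
[ 624.6 -155.2   25.9] 0.20727847516536713
[ 614.7 -164.7   20.4] 0.06423956155776978
```

View pics/m2.png

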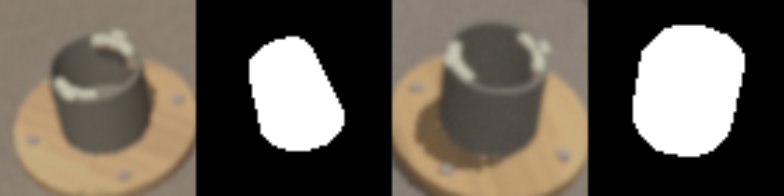

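>>> carry_out(rows=[-0.001, 0, 0.015, 0, 0, 0, 0.015, 0, 0, 0, 0, 0])

```text
t: 10.42
ee_pos: [619.9, -160.5, 88.0]
tool_rot: [0.391, 0.92, 0.003, -0.021]
ft_force: [0.2, 1.1, -1.3]
finger_gap: 61.5
```

Run:
```python
from h import *
go([617.2,-160,49])
```

```text
t 10.43 pos [ 619.9 -160.5   88. ] toolx [-0.693  0.719  0.041] z [-0.037  0.022 -0.999] j [-0.35  0.38  1.31  0.01  1.5  -1.11] F [ 0.2  1.1 -1.3] M [-0.02 -0.    0.04] gap 61.5
foot [ 618.7 -160.5   62.1] top [ 621.2 -160.6  135. ] up [ 0.035 -0.002  0.999] pin deg 95.2
shift/300 [ 0.0027 -0.0019  0.0437] world [ -1.5   0.5 -13.1]
```

>>> carry_out(rows=[0.003, -0.002, 0.015, 0, 0, 0, 0.015, 0, 0, 0, 0, 0])

```text
t: 10.8
ee_pos: [618.3, -160.0, 78.4]
tool_rot: [0.391, 0.92, 0.003, -0.021]
ft_force: [-0.3, -0.4, -0.6]
finger_gap: 61.5
```

Run:
```python
from h import *
go([617.2,-160,49])
```

```text
t 10.8 pos [ 618.3 -160.    78.4] toolx [-0.693  0.719  0.041] z [-0.037  0.022 -0.999] j [-0.35  0.38  1.32  0.01  1.48 -1.11] F [-0.3 -0.4 -0.6] M [-0.02 -0.01  0.01] gap 61.5
foot [ 617.1 -160.    52.5] top [ 619.7 -160.1  125.4] up [ 0.036 -0.002  0.999] pin deg 95.2
shift/300 [-0.0008  0.0003  0.0115] world [ 0.1 -0.  -3.5]
```

>>> carry_out(rows=[0, 0, 0.008, 0, 0, 0, 0.004, 0, 0, 0, 0, 0])

```text
t: 11.18
ee_pos: [618.5, -160.0, 75.8]
tool_rot: [0.391, 0.92, 0.003, -0.021]
ft_force: [0.1, 0.7, -1.2]
finger_gap: 61.3
```

Run:
```python
from h import *
go([617.2,-160,49])
S=read_camera('scene');D=read_camera('side')
out=[]
for n,p,(x0,y0,x1,y1) in [('S7',S,(120,150,210,250)),('D7',D,(280,185,370,285))]:
    out.append(cv2.resize(p['frame'][y0:y1,x0:x1,::-1],None,fx=4.4,fy=4.4,interpolation=cv2.INTER_CUBIC))
cv2.imwrite('pics/h8.png',np.hstack(out))
```

```text
t 11.18 pos [ 618.5 -160.    75.8] toolx [-0.693  0.719  0.04 ] z [-0.036  0.021 -0.999] j [-0.35  0.38  1.32  0.01  1.47 -1.11] F [ 0.1  0.7 -1.2] M [-0.01 -0.01  0.02] gap 61.3
foot [ 617.3 -160.    49.8] top [ 619.9 -160.1  122.7] up [ 0.034 -0.001  0.999] pin deg 95.2
shift/300 [ 0.0002 -0.0003  0.0026] world [-0.1  0.  -0.8]
```

View pics/h8.png

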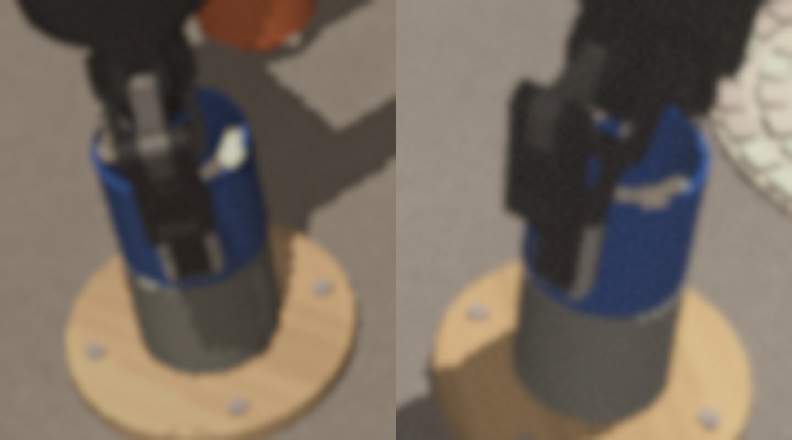

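>>> carry_out(rows=[0, 0, 0, 0.03, 0, 0, 0, 0.03, 0, 0, 0, 0.03, 0, 0, 0, 0.03, 0, 0, 0, 0])

```text
t: 11.9
ee_pos: [619.4, -159.7, 75.7]
tool_rot: [0.561, 0.828, -0.001, -0.02]
ft_force: [-1.6, -0.1, 0.0]
finger_gap: 61.1
```

Run:
```python
from h import *
go([617.2,-160,50])
```

```text
t 11.9 pos [ 619.4 -159.7   75.7] toolx [-0.37   0.928  0.033] z [-0.034  0.022 -0.999] j [-0.35  0.38  1.32  0.01  1.47 -0.73] F [-1.6 -0.1  0. ] M [-0.03  0.03 -0.03] gap 61.1
foot [ 618.1 -159.5   49.7] top [ 621.  -159.7  122.7] up [ 0.04  -0.003  0.999] pin deg 73.0
shift/300 [-0.0005 -0.0033 -0.0009] world [-0.9 -0.5  0.3]
```

>>> carry_out(rows=[0, -0.003, 0, 0.03, 0, 0, 0, 0.035, 0, 0, 0, 0.035, 0, 0, 0, 0.035, 0, 0, 0, 0.035, 0, 0, 0, 0.03, 0, 0, 0, 0])

```text
t: 12.78
ee_pos: [619.5, -159.4, 75.9]
tool_rot: [0.791, 0.611, -0.006, -0.019]
ft_force: [-0.4, 0.0, -0.9]
finger_gap: 60.9
```

Run:
```python
from h import *
go([617.2,-160,50])
```

```text
t 12.78 pos [ 619.5 -159.4   75.9] toolx [0.253 0.967 0.014] z [-0.032  0.023 -0.999] j [-0.35  0.38  1.33  0.01  1.47 -0.09] F [-0.4  0.  -0.9] M [-0.02  0.01  0.02] gap 60.9
foot [ 618.1 -158.9   49.9] top [ 621.6 -159.7  122.8] up [ 0.048 -0.011  0.999] pin deg 36.6
shift/300 [-0.0044 -0.0019 -0.0003] world [-0.9 -1.1  0.1]
```

>>> carry_out(rows=[-0.003, -0.002, 0, 0.035, 0, 0, 0, 0.035, 0, 0, 0, 0.035, 0, 0, 0, 0.035, 0, 0, 0, 0.035, 0, 0, 0, 0])

```text
t: 13.52
ee_pos: [619.3, -159.7, 76.1]
tool_rot: [0.928, 0.373, -0.01, -0.017]
ft_force: [0.1, -0.6, 0.1]
finger_gap: 61.5
```

Run:
```python
from h import *
go([617.2,-160,50])
p=read_camera('wrist');save(p,'w9')
S=read_camera('scene');D=read_camera('side')
out=[]
for n,p,(x0,y0,x1,y1) in [('S7',S,(120,150,210,250)),('D7',D,(280,185,370,285))]:
    out.append(cv2.resize(p['frame'][y0:y1,x0:x1,::-1],None,fx=4.4,fy=4.4,interpolation=cv2.INTER_CUBIC))
cv2.imwrite('pics/h9.png',np.hstack(out))
```

```text
t 13.53 pos [ 619.3 -159.7   76.1] toolx [ 0.721  0.692 -0.005] z [-0.03   0.024 -0.999] j [-0.35  0.38  1.33  0.01  1.47  0.46] F [ 0.1 -0.6  0.1] M [-0.08  0.02 -0.06] gap 61.5
foot [ 618.  -158.8   50.1] top [ 621.7 -160.4  123. ] up [ 0.05  -0.022  0.999] pin deg 5.1
shift/300 [-0.0046  0.001   0.0005] world [-0.8 -1.2 -0.1]
```

View pics/h9.png

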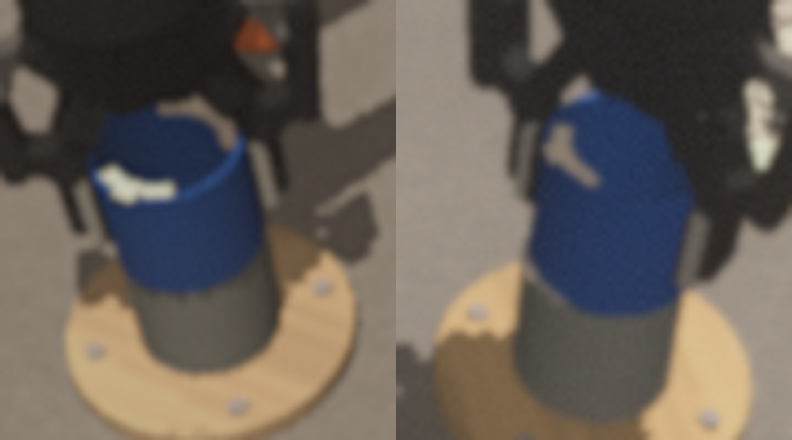

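View pics/w9.png

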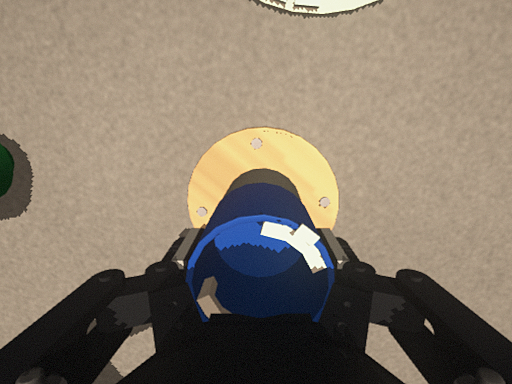

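>>> carry_out(rows=[0, 0, 0.003, 0, 0, 0, 0, 0])

```text
t: 13.92
ee_pos: [619.3, -159.7, 76.0]
tool_rot: [0.927, 0.374, -0.009, -0.017]
ft_force: [0.6, 0.4, 0.2]
finger_gap: 61.1
```

>>> carry_out(rows=[0, 0, 0, 0, 0, 0, 0, 0, 0, 0, 0, 0, 0, 0, 0, 0, 0, 0, 0, 0], hand=1)

```text
t: 14.55
ee_pos: [619.4, -159.6, 75.3]
tool_rot: [0.927, 0.374, -0.009, -0.017]
ft_force: [0.7, 0.7, -0.3]
finger_gap: 85.2
```

Run:
```python
from h import *
st()
p=read_camera('wrist');save(p,'w10')
```

```text
t 14.55 pos [ 619.4 -159.6   75.3] toolx [ 0.72   0.694 -0.005] z [-0.03   0.024 -0.999] j [-0.35  0.38  1.33  0.01  1.47  0.46] F [ 0.7  0.7 -0.3] M [-0.01 -0.03 -0.02] gap 85.2
```

View pics/w10.png

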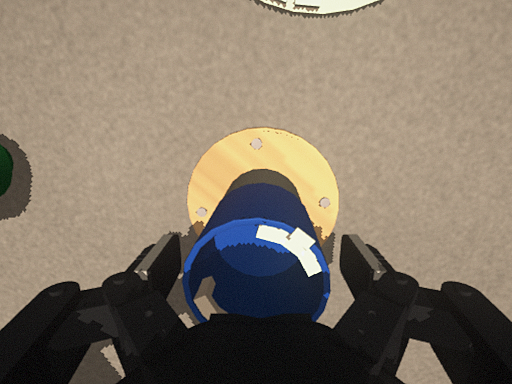

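Released, both fingers clear. Rising straight up.

>>> carry_out(rows=[0, 0, -0.03, 0, 0, 0, -0.05, 0, 0, 0, -0.07, 0, 0, 0, -0.1, 0, 0, 0, -0.1, 0, 0, 0, -0.1, 0, 0, 0, -0.05, 0, 0, 0, 0, 0], hand=1)

```text
t: 15.6
ee_pos: [624.9, -163.7, 238.0]
tool_rot: [0.927, 0.374, -0.006, -0.014]
ft_force: [1.3, -0.3, -1.2]
finger_gap: 85.5
```

Run:
```python
from h import *
st()
W=read_camera('wrist');save(W,'w11');S=read_camera('scene');D=read_camera('side')
out=[]
obs=[]
for n,p,(x0,y0,x1,y1) in [('S',S,(120,150,210,250)),('D',D,(280,185,370,285))]:
    out.append(cv2.resize(p['frame'][y0:y1,x0:x1,::-1],None,fx=4.4,fy=4.4,interpolation=cv2.INTER_CUBIC))
cv2.imwrite('pics/h11.png',np.hstack(out))
for n,p in dict(W=W,S=S,D=D).items():
    r=trace('blue_jar_mid',p)
    if r: print(n,r[0]['conf'],r[0]['box']);obs.append((p,r[0]['pixels'].astype(np.float32)))
print(fitjar(obs,[617,-160,49]))
for o in obs: print(fitjar([o],[617,-160],fixz=49))
g=W['frame'].astype(int);q=(g.min(2)>165);x0,y0,x1,y1=map(int,trace('blue_jar_mid',W)[0]['box']);M=np.zeros(q.shape,np.uint8);M[y0-4:y1+4,x0-4:x1+4]=q[y0-4:y1+4,x0-4:x1+4]
nn,l,s,ce=cv2.connectedComponentsWithStats(M)
for i in range(1,nn):
    if s[i][4]>20: print(s[i],ce[i],onz(W,ce[i],120).round(1))
```

```text
t 15.6 pos [ 624.9 -163.7  238. ] toolx [ 0.72   0.694 -0.001] z [-0.022  0.021 -1.   ] j [-0.35  0.32  1.08  0.01  1.77  0.46] F [ 1.3 -0.3 -1.2] M [-0.01 -0.06  0.  ] gap 85.5
W 0.59 [224.2, 151.4, 287.9, 213.2]
S 0.64 [138.0, 168.0, 177.9, 218.4]
D 0.61 [309.7, 209.1, 351.1, 258.0]
(array([ 619.5081117 , -158.84221242,   49.10284391]), np.float64(0.18388018012046814))
(array([ 619.01892617, -157.95100059]), np.float64(0.03699792921543121))
(array([ 620.27922082, -160.45451593]), np.float64(0.05724053457379341))
(array([ 619.57608032, -158.66082764]), np.float64(0.03725694492459297))
[257 160  27  22 235] [271.85957447 168.44255319] [[ 643.2 -156.1  120. ]]
[231 192  26  21 220] [241.76363636 204.47727273] [[ 594.8 -160.3  120. ]]
```

View pics/h11.png

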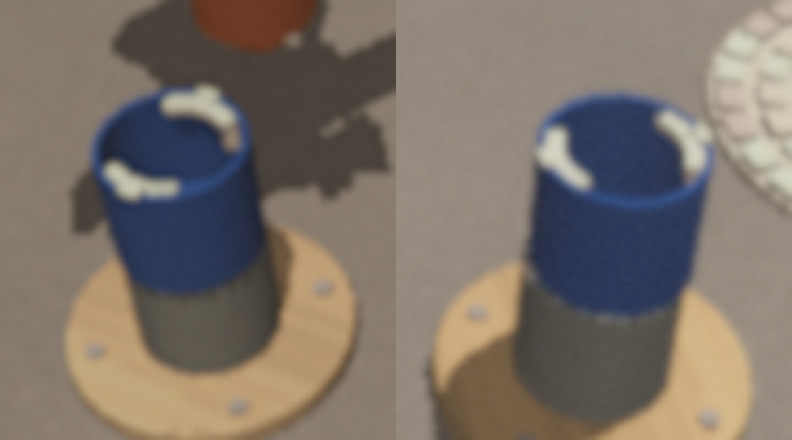

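View pics/w11.png

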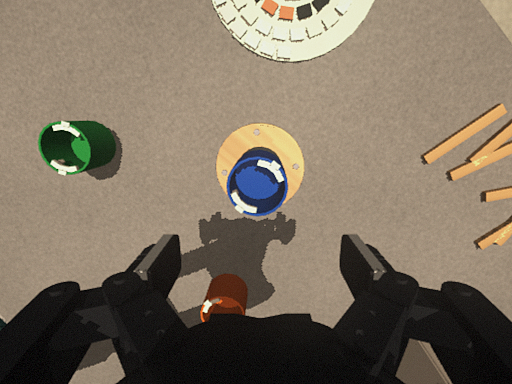

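```bash
python3 -c "
from h import *
finish_job()
st()"
```

```text
the job is handed in; nothing more can be done
the job is handed in; nothing more can be done
```

The blue jar is on the tower, turned to lock, released and handed in at about 15.8 s of the 40 s allowed; `finish_job` gives no verdict.

I gripped the jar's smooth body across a line about 40° off its pin line. I turned it 90° counter-clockwise in the air, lowered the foot through the gaps and turned it back 90° clockwise. Then I released it and raised the open gripper clear.

**Last checks after release:**

| Check | Measured | Limit |
|---|---|---|
| Shoulder height | within about 0.5 mm of home (foot underside at 49.1 mm, 49 expected) | within 6 mm |
| Axis offset from the mouth | about 2 mm | under 10 mm |
| Pin line against ledges | 5° against about 3.3° | within 25° |
| Tilt | looks upright; not measured after release | 7° |

- **Forces:** the wrist force stayed below about 2 N at every reading during insertion and turning, so the jar never jammed. That also means I did not feel a firm seat; the height comes from the pictures.
- **Orange and green jars:** they look upright in the last pictures. I did not re-measure their positions, but nothing came near them.

**Checks that disagreed or failed:**
- Position estimates from the different cameras differed by 1–3 mm.
- A silhouette fit of the grey jar was poor: single views were up to 8 mm off, although the combined fit agreed with the ledge measurement.
- The tool drifted to about 2–3° of tilt during the large moves. Its pose put the gripped jar at about 3° just before release, which is within the limit.

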